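# Hang up the head lamp and hold the drying box open

### The job

The head lamp has been left standing on the lid of the wooden drying box: first pick it up and hang it by its band over the horizontal bar of the steel rail, and let go of it. Then, so that the two bowls inside can be looked at, lift the lid (it has a knob near its front edge) with the fingers and hold it open at about 50 degrees; it falls shut if released, so finish still holding it there, with the lamp still hanging. Do not drop the lamp or push the other things on the table about.

Things in the scene. Friction and masses are not known exactly. Their poses are not given: they have to be found in the camera images.
- lamp_block (a point): Centre of the black lamp block on the crown of the head lamp, the place to grasp it: 30 mm along x, 40 mm along y, 40 mm high, top 20 mm above this point. z is up; the U band lies in this frame's y-z plane. The underside of the crown (flat 18 mm either side) is 24 mm below this point, the undersides of the packs 130 mm below. The lens on the -x face is decoration.
- head_lamp: The loose head lamp, about 0.2 kg, 46 x 180 x 150 mm: a rigid upside-down U band (24 mm wide along x, 4 mm thick) with a black battery pack (46 x 20 x 46 mm) on each end, at y = +-78 mm, 136 mm apart inside. It starts standing on its packs on the shut lid. Origin midway between the packs' undersides, 130 mm under lamp_block, same axes.
- rail: Fixed steel rail: a round bar, 14 mm thick, runs along its x axis 160 mm above the table between two posts (16 mm thick, at x = +-105 mm); flat feet. Origin on the table under the middle of the bar.
- bar_mid (a point): Middle of the rail's bar, on its axis, 160 mm above the table (top of the bar 167 mm). x runs along the bar, 97 mm free to either side; z up.
- lid_hinge (a point): Middle of the hinge axis of the lid, at the far top edge of the fixed wooden drying box (180 x 260 x 80 mm high, its floor centre 90 mm nearer the robot). The y axis is the hinge axis; -x points from the hinge to the front of the box; z up. Does not move.
- lid_knob (a point): Centre of the lid's knob, a dark steel roller lying along the y axis (30 mm long, 24 mm thick, flat ends) on a 10 mm stem, 36 mm above the lid's upper face near its front edge. From lid_hinge it lies at x = -150 mm, z = +46 mm when shut. It turns with the lid: at lid angle a it is at x = -150 cos a + 46 sin a, z = 150 sin a + 46 cos a (mm).
- stapler: Black stapler, 34 x 125 x 43 mm; a loose bystander to leave alone; origin at the centre of its underside.
- lacquer_dish: Flat black dish, 84 mm across; a loose bystander to leave alone; origin at the centre of its underside.
- cup_small: Small dark red cup, 52 mm across, 36 mm high; a loose bystander to leave alone; origin at the centre of its underside.
- rest_block: Small brown block, 22 x 50 x 18 mm; a loose bystander to leave alone; origin at the centre of its underside.
- jar_gold: Small jar with a gold cap, 42 mm across, 46 mm high; a loose bystander to leave alone; origin at the centre of its underside.
- tape_masking: Roll of tape, 76 mm across, 18 mm high; a loose bystander to leave alone; origin at the centre of its underside.
- sand_block: Wooden sanding block, 46 x 80 x 28 mm; a loose bystander to leave alone; origin at the centre of its underside.
- orange_tub: Round tub, 77 mm across, 57 mm high; a loose bystander to leave alone; origin at the centre of its underside.
- lid (a joint): Angle of the wooden lid (190 x 268 x 10 mm, about 0.4 kg) about lid_hinge, rad: 0 shut, grows as it opens, stop at 1.4. Its upper face is 90 mm above the table when shut. It has no spring or brake: it falls shut from any angle when let go. 50 degrees is 0.873 rad.

How it is judged:
On the way:
1. the head lamp hangs over the bar, let go, while the lid is still shut (contact force between head_lamp and rail above 0.5 N and contact force between head_lamp and the arm below 0.1 N and contact force between head_lamp and the fingers below 0.1 N and z of lamp_block in the frame of bar_mid between 0.015 and 0.045 m and x of lamp_block in the frame of bar_mid between -0.095 and 0.095 m and angle between lamp_block's own z axis and vertical below 0.5 rad and linear speed of head_lamp below 0.08 m/s and value of joint lid below 0.15 rad), for 0.3 s.
At the end, for the whole second after the job is handed in: The robot's fingers hold the lid still at 50 degrees, within 8 degrees either way (0.733 to 1.012 rad), and the head lamp hangs at rest by its band from the rail's bar between the posts, touched by nothing of the robot (contact force between head_lamp and rail above 0.5 N and contact force between head_lamp and the arm below 0.1 N and contact force between head_lamp and the fingers below 0.1 N and z of lamp_block in the frame of bar_mid between 0.015 and 0.045 m and x of lamp_block in the frame of bar_mid between -0.095 and 0.095 m and angle between lamp_block's own z axis and vertical below 0.5 rad and linear speed of head_lamp below 0.08 m/s and value of joint lid between 0.733 and 1.012 rad and velocity of joint lid between -0.1 and 0.1 rad/s and contact force between the fingers and lid above 0.5 N); the arm keeps its last pose, push and grip.
It fails at once if the head lamp is dropped to the table or knocked over (height (world z) of lamp_block below 0.12 m or angle between lamp_block's own z axis and vertical above 1 rad).
It fails at once if another thing on the table is pushed away by more than 3 cm (distance of any of stapler, lacquer_dish, cup_small, rest_block, jar_gold, tape_masking, sand_block, orange_tub from where it was at the start of the episode above 0.03 m).
It also fails if it takes over 62 s, if anything falls off the work surface, if the arm or the gripper's body presses on something with over 40 N, if the wrist force passes 120 N, or if a joint passes its speed limit or range.

### The arm

A 7-joint arm with a two-finger parallel gripper is mounted at the origin on a cart in front of the work surface, level with it; the furniture and walls round the work are solid. World frame = base frame: x ahead of the robot, y to its left, z up, the work surface at z = 0. Lengths are in m, angles in rad, forces in N, time in s.
With the tool pointing down it reaches from about 0.4 to 0.85 m from the base axis. Payload 4.5 kg.
Tool frame: the origin (TCP) lies midway between the tips of the shut fingers; the grasp point (between the pads) lies r.tcp_to_grasp behind it (r.tcp_to_grasp is the distance from the TCP to the grasp point, in m); z points along the fingers, y is the direction in which the jaws open and shut (so a half turn about z gives the same grasp; the last joint's range is limited). The gripper opens to 88 mm and grips with 3 to 60 N. Pads are 18 mm wide; open, the fingers measure 123 mm over their backs; the gripper's body (75 mm by 187 mm) begins 45 mm behind the grasp point.
Start: joints at [1.208, 0.689, -0.195, 1.565, 0.157, 0.902, -0.215], TCP at [0.242, -0.576, 0.239] pointing down, gripper open.
Joint ranges: [-3.01, 3.01], [-0.46, 2.08], [-1.47, 1.51], [0.13, 2.56], [-1, 4.14], [0.04, 2.09], [-2.66, 2.66]. Speed limits (rad/s): [2.57, 2.57, 3.14, 3.14, 3.14, 3.14, 3.14].

### API

Orientations are given as a rotation vector (axis times angle).
In Python, from cell import get_obs, vision, order, r gives the robot as it stands. The module is installed in compiled form; this text tells all that it offers.
- The arm moves only by the tool apply_moves, never from a script. Its argument "deltas" is a list of rows, each a list of 7 numbers: the finger opening in cm, from 0 to 8.81, then the shift along the world's x, y, z in cm, then the turn, a rotation vector about the world's x, y, z in degrees. A call has 1 to 5 rows; each row shifts and turns the commanded pose from where the row before left it; what a row does not reach is not made up. A row lasts 1/12 s, in which the tool goes at most 41.7 mm and 7.16 degrees, less where a joint would pass 70% of its speed; a pose out of reach is approached as far as the arm can. A call is refused whole if a number of a shift passes 4.17 or a number of a turn 7.16, either way. A call with a gripper value outside its range is refused whole. The fingers move at their own pace and stop on an object; "force" is the grip in N (left out, the last holds). Time passes only in rows, so rows that do not move let the fingers close. It gives the time, the measured TCP pose, the force and the opening at its end, in the units of the state.
- get_obs(): the state, without advancing time (a new reading comes with each control period).
- vision.camera(name): name is "scene" or "top" or "wrist"; returns a dict with "image" (384x512x3 uint8, red, green, blue), "intrinsics" (3x3 intrinsics, pixels), "T" (4x4, takes a point from camera to world coordinates); the wrist camera has in their place "tool_from_camera" (4x4, takes a point from camera to tool coordinates, whose origin is the TCP and whose axes are the flange's). Camera axes: x right, y down, z forward; pixel columns grow to the right and rows downward; lengths in m; the calibration is good to about 2 mm. The wrist camera is an equidistant fisheye: a pixel r from the principal point sees the ray r / f radians off the axis. A picture is of the moment at which its call begins: read the wrist's pose just before it. There is no depth.
- order.hand_in(): hands the job in, once; it reports no verdict.
The state is a dict: "t": time; "joint_pos": joint angles; "joint_vel": joint speeds; "joint_efforts": joint torques, N m; "eef_pos": TCP position; "ee_rot": TCP orientation; "force": force on the tool from outside, world axes, zero at the start; "moment": the same for the moment, N m; "width": opening from 0.0 (shut) to 1.0 (fully open).
Only numpy, scipy, OpenCV 4.12 (cv2) and the standard library are available. Lean on these libraries where they do the work, as an engineer would, in place of code of your own. Each camera call takes 0.05 s, during which the arm holds its last target.

## Working session

There is one attempt and no reset: what is moved stays moved. The work goes in short steps, Python scripts to look and compute and a tool call to move; the robot and the scene stay as the last step left them, time stands still between calls to the robot, and variables do not carry over. Pictures are saved under pics/ and viewed, and the job is handed in when it is done.

Besides the shell and the picture viewer there is one more tool, called after "Request:" in YAML: its name, and indented under it one key for each argument. apply_moves: Moves the arm, as the interface text tells. Its arguments: {"type":"object","properties":{"deltas":{"type":"array"},"force":{"type":"number"}},"required":["deltas"]}

```bash
mkdir -p pics; ls
python3 - <<'E'
from cell import get_obs, vision, order, r
import cv2,numpy as np
print(get_obs(), r.tcp_to_grasp)
for n in ["scene","top","wrist"]:
    c=vision.camera(n)
    cv2.imwrite(f"pics/{n}0.png",cv2.cvtColor(c["image"],cv2.COLOR_RGB2BGR))
    print(n,c["intrinsics"].round(1).tolist(),(c["T"] if "T" in c else c["tool_from_camera"]).round(4).tolist())
E
```

```text
pics
{'t': 0.0, 'joint_pos': array([ 1.20776045,  0.68999379, -0.19448695,  1.56635844,  0.1572766 ,
        0.90249198, -0.21512507]), 'joint_vel': array([ 6.64282982e-04,  1.34722962e-03, -6.11445394e-04,  2.31556041e-04,
       -1.99906413e-03,  3.17101894e-03, -6.72197918e-05]), 'joint_efforts': array([-3.26843856e-04, -5.27572775e+01, -1.26779348e+00, -1.53433013e+01,
       -5.27966477e-02,  6.39365986e-03,  1.69501700e-04]), 'eef_pos': array([ 0.24126111, -0.57586074,  0.23789938]), 'ee_rot': array([-3.07818408e+00, -6.18951645e-01,  7.80282915e-04]), 'force': array([ 0.8032641 , -0.91744754,  0.11141478]), 'moment': array([-0.03235721,  0.0172385 , -0.02057077]), 'width': 0.9990114887460297} 0.0187
scene [[368.7, 0.0, 250.8], [0.0, 368.7, 194.9], [0.0, 0.0, 1.0]] [[0.668, -0.3545, 0.6542, -0.3706], [-0.7437, -0.2893, 0.6027, -0.7792], [-0.0244, -0.8892, -0.4569, 0.772], [0.0, 0.0, 0.0, 1.0]]
top [[349.0, 0.0, 257.6], [0.0, 349.0, 193.5], [0.0, 0.0, 1.0]] [[0.0298, -0.9865, 0.1611, 0.278], [-0.9994, -0.0321, -0.0121, 0.0268], [0.0171, -0.1606, -0.9869, 1.5705], [0.0, 0.0, 0.0, 1.0]]
wrist [[297.3, 0.0, 249.1], [0.0, 297.3, 186.0], [0.0, 0.0, 1.0]] [[-0.0001, -0.9564, -0.2919, 0.0763], [1.0, -0.0003, 0.0008, -0.0003], [-0.0008, -0.2919, 0.9564, -0.1457], [0.0, 0.0, 0.0, 1.0]]
```

View pics/scene0.png

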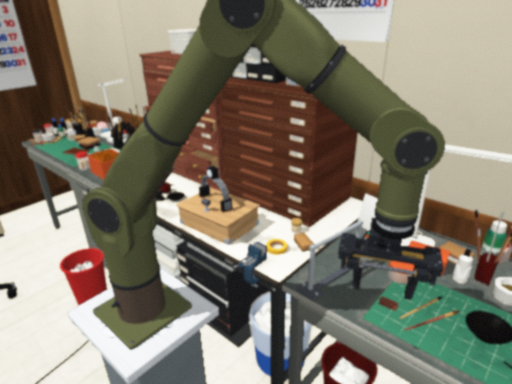

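View pics/top0.png

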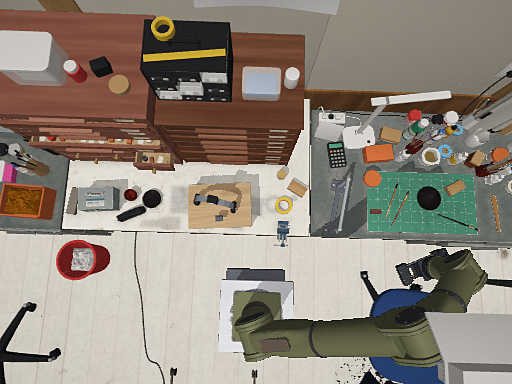

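Run:
```python
import cv2,numpy as np
a=cv2.imread("pics/top0.png");
cv2.imwrite("pics/z1.png",cv2.resize(a[165:240,160:310],None,fx=5.3,fy=5.3,interpolation=cv2.INTER_CUBIC))
cv2.imwrite("pics/z2.png",cv2.resize(a[100:245,300:500],None,fx=4,fy=4,interpolation=cv2.INTER_CUBIC))
a=cv2.imread("pics/scene0.png");
cv2.imwrite("pics/z3.png",cv2.resize(a[160:285,165:365],None,fx=4,fy=4,interpolation=cv2.INTER_CUBIC))
cv2.imwrite("pics/z4.png",cv2.resize(a[190:340,270:470],None,fx=4,fy=4,interpolation=cv2.INTER_CUBIC))
```

```text
(no output)
```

View pics/z1.png

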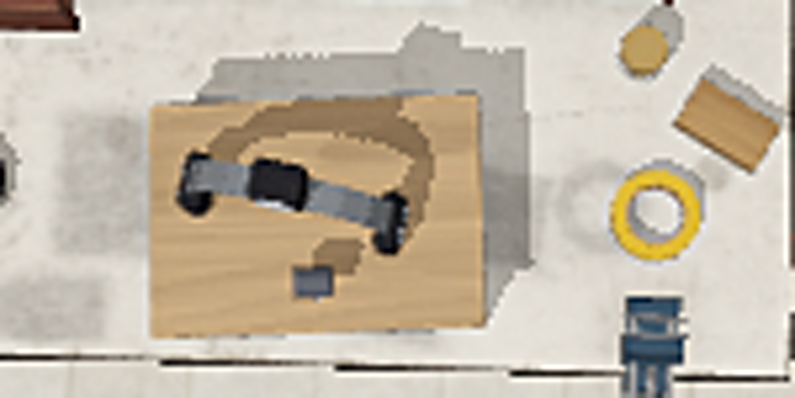

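View pics/z2.png

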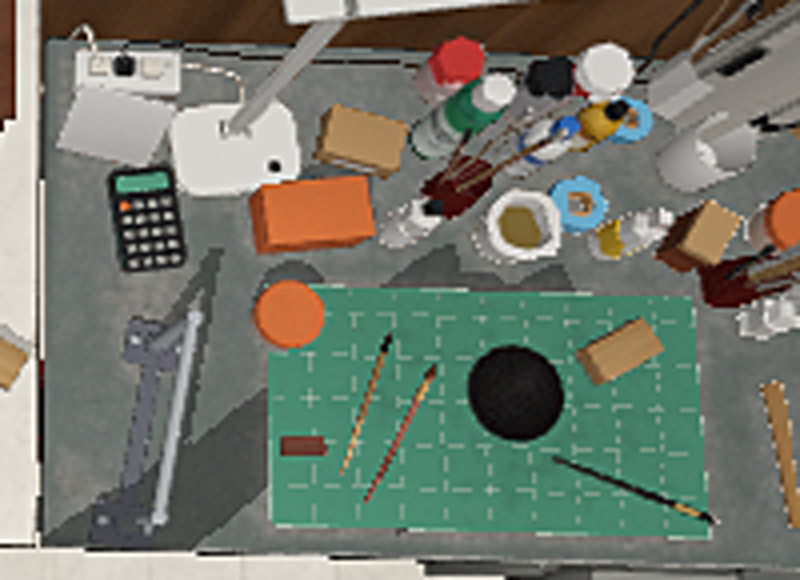

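View pics/z3.png

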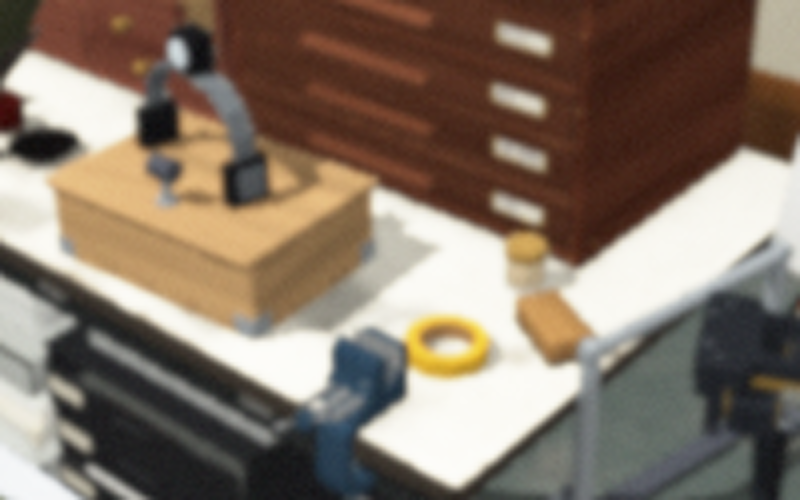

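View pics/z4.png

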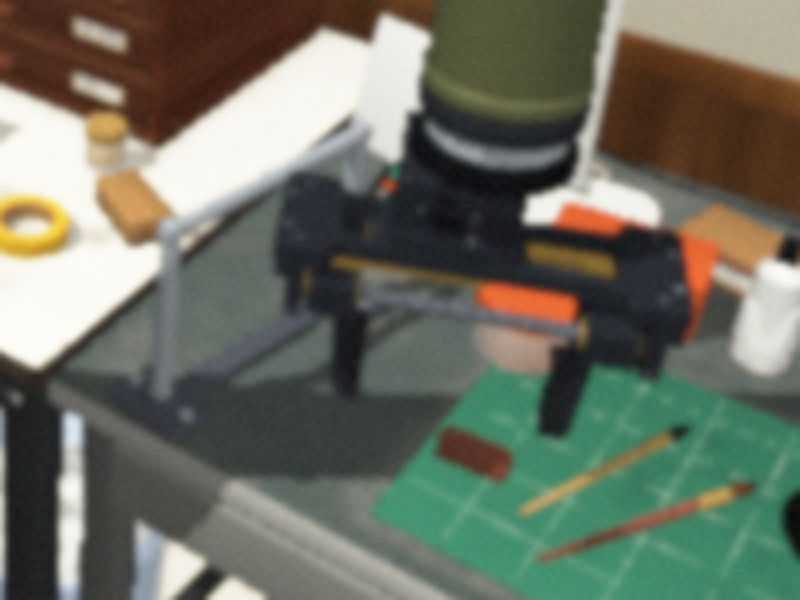

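View pics/wrist0.png

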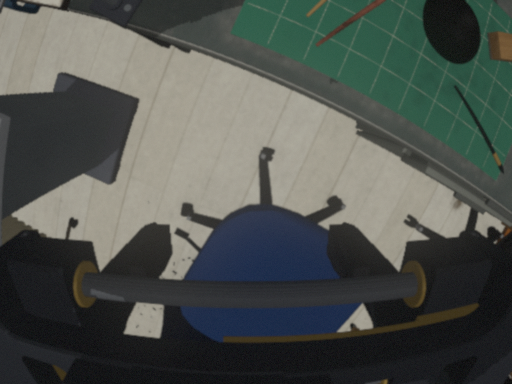

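```bash
cat > h.py <<'E'
from cell import get_obs, vision, order, r
import cv2,numpy as np
from scipy.spatial.transform import Rotation as R
def cast(K,T,uv,z):
    d=T[:3,:3]@np.linalg.inv(K)@np.array([uv[0],uv[1],1]); o=T[:3,3]
    return o+d*(z-o[2])/d[2]
def proj(K,T,p):
    q=T[:3,:3].T@(np.array(p)-T[:3,3]); q=K@q; return q[:2]/q[2]
def wcam():
    o=get_obs(); c=vision.camera("wrist")
    T=np.eye(4);T[:3,:3]=R.from_rotvec(o["ee_rot"]).as_matrix();T[:3,3]=o["eef_pos"]
    return o,c["image"],c["intrinsics"],T@c["tool_from_camera"]
def wray(K,T,uv):
    x=(uv[0]-K[0,2])/K[0,0];y=(uv[1]-K[1,2])/K[1,1];t=np.hypot(x,y)
    s=np.sinc(t/np.pi)
    return T[:3,:3]@np.array([x*s,y*s,np.cos(t)])
def wcast(K,T,uv,z):
    d=wray(K,T,uv);o=T[:3,3];return o+d*(z-o[2])/d[2]
E
python3 - <<'E'
from h import *
c=vision.camera("top");K,T=c["intrinsics"],c["T"]
z1=lambda u,v:((u+.5)/5.3-.5+160,(v+.5)/5.3-.5+165)
z2=lambda u,v:((u+.5)/4-.5+300,(v+.5)/4-.5+100)
for n,p,z in [("lamp",z1(277,184),.24),("packL",z1(197,185),.1),("packL top",z1(197,172),.136),("packRtop",z1(389,222),.136)]+[("box",z1(*q),.09) for q in [(150,105),(478,95),(485,325),(150,338)]]+[("knob",z1(313,282),.138)]+[("bar",z2(*q),.167) for q in [(193,318),(158,525)]]+[("foot",z2(*q),.005) for q in [(150,340),(115,520)]]+[("tub",z2(290,315),.057),("tape",z1(656,214),.018),("jar",z1(643,50),.046),("sand",z1(728,125),.028)]:
    print(n,np.round(p,1),cast(K,T,p,z).round(4))
E
```

```text
lamp [211.9 199.3] [0.4667 0.1856 0.24  ]
packL [196.8 199.5] [0.4837 0.2661 0.1   ]
packL top [196.8 197. ] [0.489  0.2609 0.136 ]
packRtop [233.  206.5] [0.4544 0.1093 0.136 ]
box [187.9 184.4] [0.5494 0.3096 0.09  ]
box [249.8 182.5] [0.5665 0.0438 0.09  ]
box [251.1 225.9] [0.3797 0.032  0.09  ]
box [187.9 228.4] [0.3611 0.2979 0.09  ]
knob [218.7 217.8] [0.4055 0.166  0.138 ]
bar [347.9 179.1] [ 0.5791 -0.3606  0.167 ]
bar [339.1 230.9] [ 0.3655 -0.3227  0.167 ]
foot [337.1 184.6] [ 0.5865 -0.3555  0.005 ]
foot [328.4 229.6] [ 0.3797 -0.3147  0.005 ]
tub [372.1 178.4] [ 0.6097 -0.4994  0.057 ]
tape [283.4 205. ] [ 0.4829 -0.1095  0.018 ]
jar [280.9 174. ] [ 0.6183 -0.0935  0.046 ]
sand [297.  188.2] [ 0.5597 -0.1684  0.028 ]
```

Request:
apply_moves:
  deltas:
    - [8.8,0,0,4,0,0,0]
    - [8.8,1,0,4,0,0,5]
    - [8.8,2,2,4,0,0,5]
    - [8.8,2,3,2,0,0,5]
    - [8.8,2,3,0,0,0,5]
  force: 30

```text
t: 0.62
eef_pos: [0.3105, -0.501, 0.3776]
ee_rot: [2.916, 1.143, 0.004]
force: [0.7, 0.2, -0.9]
width: 1.0
```

Request:
apply_moves:
  deltas:
    - [8.8,2.5,3,0,0,0,5]
    - [8.8,2.5,3,0,0,0,5]
    - [8.8,2.5,3,0,0,0,5]
    - [8.8,2.5,3,0,0,0,5]
    - [8.8,2.5,3,0,0,0,5]

```text
t: 1.03
eef_pos: [0.4342, -0.3478, 0.3728]
ee_rot: [2.605, 1.756, -0.0]
force: [0.2, -0.4, -0.1]
width: 0.996
```

Request:
apply_moves:
  deltas:
    - [8.8,1.0,4,0,0,0,5]
    - [8.8,1,4,0,0,0,4.4]
    - [8.8,1,4,0,0,0,0]
    - [8.8,0,4,0,0,0,0]
    - [8.8,0,4,0,0,0,0]

```text
t: 1.45
eef_pos: [0.4636, -0.1473, 0.3726]
ee_rot: [-2.456, -1.959, -0.0]
force: [0.3, -0.2, 1.1]
width: 0.994
```

Request:
apply_moves:
  deltas:
    - [8.8,0,4,0,0,0,0]
    - [8.8,0,4,0,0,0,0]
    - [8.8,0,3,0,0,0,0]
    - [8.8,0,2,0,0,0,0]
    - [8.8,0,0,0,0,0,0]

```text
t: 1.87
eef_pos: [0.4633, -0.014, 0.3732]
ee_rot: [-2.447, -1.968, -0.004]
force: [-0.3, 0.8, -0.6]
width: 0.998
```

Run:
```python
from h import *
o,im,K,T=wcam();np.savez("w1.npz",K=K,T=T,p=o["eef_pos"])
print(o["joint_pos"].round(2))
cv2.imwrite("pics/w1.png",cv2.cvtColor(im,cv2.COLOR_RGB2BGR))
```

```text
[ 0.35  0.35 -0.58  1.81  0.22  1.05 -0.53]
```

View pics/w1.png

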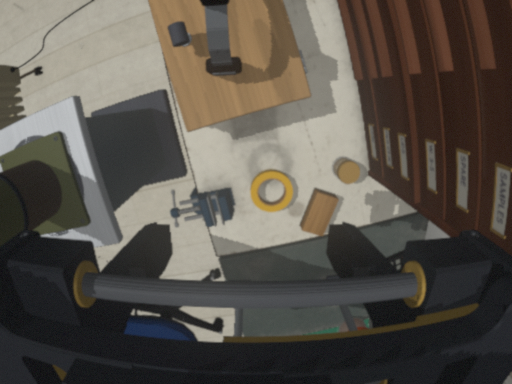

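Request:
apply_moves:
  deltas:
    - [8.8,0,4,0,0,0,0]
    - [8.8,0,3,0,0,0,0]
    - [8.8,0,2,0,0,0,0]
    - [8.8,0,0,0,0,0,0]

```text
t: 2.25
eef_pos: [0.4636, 0.0739, 0.373]
ee_rot: [-2.45, -1.964, -0.003]
force: [-0.5, 0.4, 0.3]
width: 1.002
```

Run:
```python
from h import *
o,im,K,T=wcam();np.savez("w2.npz",K=K,T=T,p=o["eef_pos"])
print(o["joint_pos"].round(2))
cv2.imwrite("pics/w2.png",cv2.cvtColor(im,cv2.COLOR_RGB2BGR))
```

```text
[ 0.17  0.36 -0.6   1.8   0.23  1.05 -0.74]
```

View pics/w2.png

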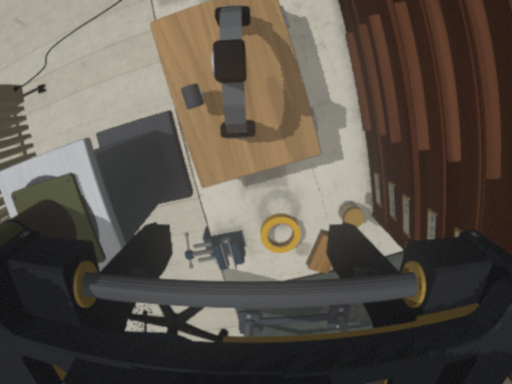

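Run:
```python
import cv2
a=cv2.imread("pics/w2.png")
b=cv2.convertScaleAbs(a,alpha=2,beta=10)
cv2.imwrite("pics/z5.png",cv2.resize(b[0:145,170:270],None,fx=4.1,fy=4.1,interpolation=cv2.INTER_CUBIC))
```

```text
(no output)
```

View pics/z5.png

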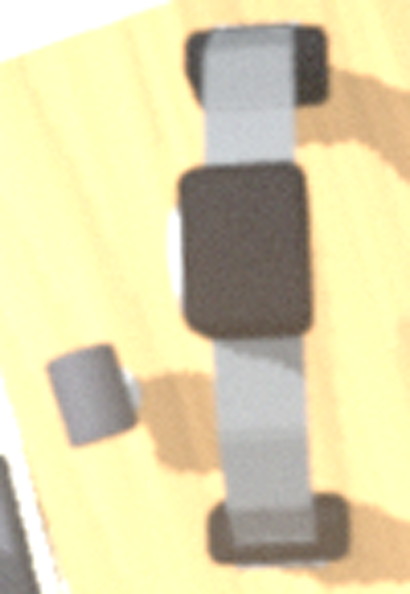

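Run:
```python
from h import *
d=np.load("w2.npz");K,T=d["K"],d["T"]
f=lambda u,v:((u+.5)/4.1-.5+170,(v+.5)/4.1-.5)
for q in [(180,167),(303,163),(313,330),(188,338)]: print("blk",wcast(K,T,f(*q),.24).round(4))
for q in [(250,29),(280,535)]: print("band",wcast(K,T,f(*q),.136).round(4))
k=[(50,365),(105,345),(135,425),(76,444)]
for q in k: print("knob",wcast(K,T,f(*q),.132).round(4))
for z in (.126,.138): print("kc",wcast(K,T,f(92,395),z).round(4))
print(T[:3,3])
```

```text
blk [0.4609 0.2094 0.24  ]
blk [0.488  0.2037 0.24  ]
blk [0.4817 0.1652 0.24  ]
blk [0.4539 0.17   0.24  ]
band [0.4845 0.2723 0.136 ]
band [0.4579 0.1109 0.136 ]
knob [0.3988 0.1813 0.132 ]
knob [0.4175 0.1829 0.132 ]
knob [0.4209 0.1556 0.132 ]
knob [0.4009 0.1544 0.132 ]
kc [0.4086 0.1687 0.126 ]
kc [0.4108 0.1681 0.138 ]
[0.48042167 0.14790983 0.51889113]
```

Request:
apply_moves:
  deltas:
    - [8.8,0,3.5,0,0,0,3]
    - [8.8,0.35,4,0,0,0,0]
    - [8.8,0.4,3.8,-2,0,0,0]
    - [8.8,0,0,-4,0,0,0]
    - [8.8,0,0,0,0,0,0]

```text
t: 2.72
eef_pos: [0.4685, 0.1796, 0.308]
ee_rot: [-2.402, -2.022, 0.017]
force: [-0.8, -2.1, -1.4]
width: 0.998
```

Run:
```python
from h import *
o,im,K,T=wcam();print(o)
cv2.imwrite("pics/w3.png",cv2.cvtColor(im,cv2.COLOR_RGB2BGR))
M=R.from_rotvec(o["ee_rot"]).as_matrix();print(M.round(3))
for p in [(.4711,.187,.24)]:
    print()
```

```text
{'t': 2.7167, 'joint_pos': array([-0.07794686,  0.48711271, -0.58797133,  1.8141167 ,  0.32407319,
        0.94935027, -0.97751798]), 'joint_vel': array([ 0.05552749, -0.06290933,  0.02086357, -0.07085535, -0.03956607,
        0.13941006,  0.05851845]), 'joint_efforts': array([-3.86816919e+00, -4.25552130e+01, -6.68600231e+00, -1.72753340e+01,
       -2.09672732e-02, -1.46936841e+00, -4.33160467e-01]), 'eef_pos': array([0.46851171, 0.17957433, 0.30800475]), 'ee_rot': array([-2.40177063, -2.02235575,  0.01723885]), 'force': array([-0.81415115, -2.07853565, -1.42594528]), 'moment': array([-0.14123272,  0.00816773, -0.0191477 ]), 'width': 0.9983316880737736}
[[ 0.17   0.985 -0.01 ]
 [ 0.985 -0.17  -0.006]
 [-0.007 -0.008 -1.   ]]
```

View pics/w3.png

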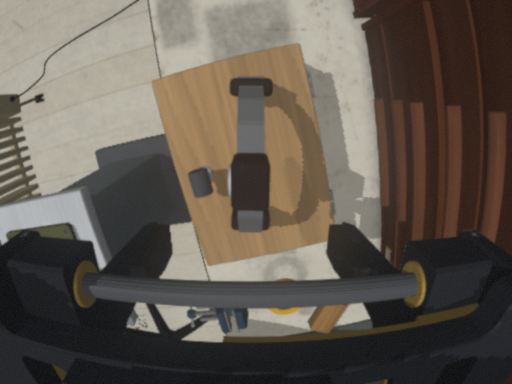

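Request:
apply_moves:
  deltas:
    - [8.8,0,0,-1,0,0,0]
    - [8.8,0,0,-1,0,0,0]
    - [8.8,0,0,0,0,0,0]
    - [8.8,0,0,0,0,0,0]

```text
t: 3.1
eef_pos: [0.4714, 0.1812, 0.2938]
ee_rot: [2.406, 2.019, 0.0]
force: [-0.2, 0.3, 0.4]
width: 1.0
```

Request:
apply_moves:
  deltas:
    - [8.8,0,0.6,-2,0,0,0]
    - [8.8,0,0,-3,0,0,0]
    - [8.8,0,0,-2.5,0,0,0]
    - [8.8,0,0,-1.5,0,0,0]
    - [8.8,0,0,0,0,0,0]

```text
t: 3.52
eef_pos: [0.47, 0.187, 0.2016]
ee_rot: [-2.404, -2.021, 0.006]
force: [-0.4, -0.1, 1.0]
width: 0.997
```

Request:
apply_moves:
  deltas:
    - [8.8,0,0,0,0,0,0]
    - [8.8,0,0,0,0,0,0]

```text
t: 3.68
eef_pos: [0.472, 0.1888, 0.2049]
ee_rot: [2.404, 2.021, 0.004]
force: [0.4, 0.3, -0.6]
width: 1.002
```

Run:
```python
from h import *
o,im,K,T=wcam();print(o["force"],o["eef_pos"])
cv2.imwrite("pics/w4.png",cv2.cvtColor(im,cv2.COLOR_RGB2BGR))
c=vision.camera("scene");cv2.imwrite("pics/s4.png",cv2.resize(cv2.cvtColor(c["image"],cv2.COLOR_RGB2BGR)[120:270,120:320],None,fx=4,fy=4))
```

```text
[ 0.37009266  0.29485812 -0.58910352] [0.4719567  0.18876351 0.20487439]
```

View pics/w4.png

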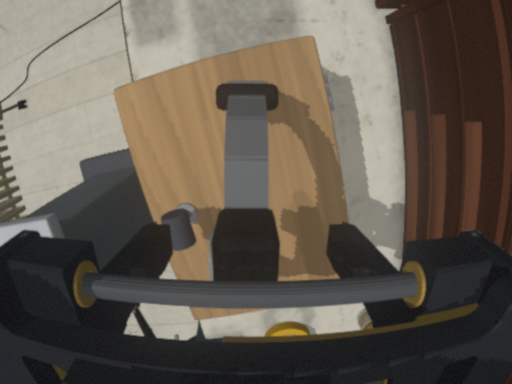

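View pics/s4.png

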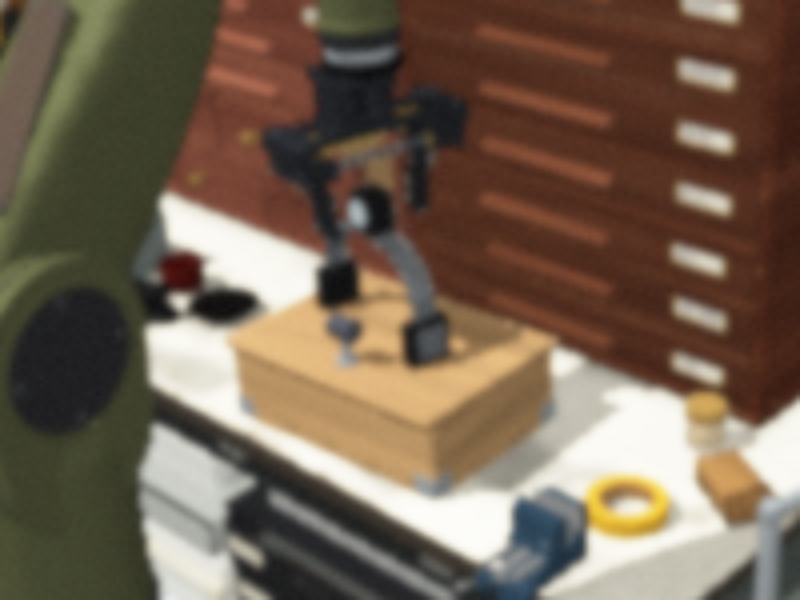

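Request:
apply_moves:
  deltas:
    - [4,0,0,0,0,0,0]
    - [3,0,0,0,0,0,0]
    - [2,0,0,0,0,0,0]
    - [2,0,0,0,0,0,0]
    - [2,0,0,0,0,0,0]
  force: 30

```text
t: 4.2
eef_pos: [0.471, 0.1883, 0.2036]
ee_rot: [2.404, 2.022, 0.0]
force: [0.4, 0.2, -0.6]
width: 0.643
```

Request:
apply_moves:
  deltas:
    - [2,0,0,0,0,0,0]
    - [2,0,0,0,0,0,0]
    - [2,0,0,0,0,0,0]
    - [2,0,0,0.5,0,0,0]
    - [2,0,0,0.5,0,0,0]

```text
t: 4.62
eef_pos: [0.4706, 0.188, 0.2134]
ee_rot: [-2.404, -2.022, 0.002]
force: [-0.7, 0.9, -2.3]
width: 0.337
```

Request:
apply_moves:
  deltas:
    - [2,0,0,0.5,0,0,0]
    - [2,0,0,1.5,0,0,0]
    - [2,0,0,2.5,0,0,0]
    - [2,0,0,2.5,0,0,0]
    - [2,0,0,2.5,0,0,0]

```text
t: 5.03
eef_pos: [0.4704, 0.1881, 0.3097]
ee_rot: [-2.404, -2.023, 0.001]
force: [0.7, 0.0, -3.0]
width: 0.335
```

Request:
apply_moves:
  deltas:
    - [2,0,0,2,0,0,0]
    - [2,0,-1,1,0,0,0]
    - [2,0,-2,0.3,0,0,0]
    - [2,0,-2.5,0,0,0,0]
    - [2,0,-2.5,0,0,0,0]

```text
t: 5.45
eef_pos: [0.4706, 0.1078, 0.3422]
ee_rot: [2.402, 2.024, 0.001]
force: [-0.7, -0.6, -1.9]
width: 0.335
```

Run:
```python
from h import *
o,im,K,T=wcam();print(o["force"],o["eef_pos"],o["width"])
c=vision.camera("scene");cv2.imwrite("pics/s5.png",cv2.resize(cv2.cvtColor(c["image"],cv2.COLOR_RGB2BGR)[120:270,120:320],None,fx=4,fy=4))
```

```text
[-0.67085342 -0.55000729 -1.87922544] [0.47061127 0.10778778 0.34215414] 0.3345042584207587
```

View pics/s5.png

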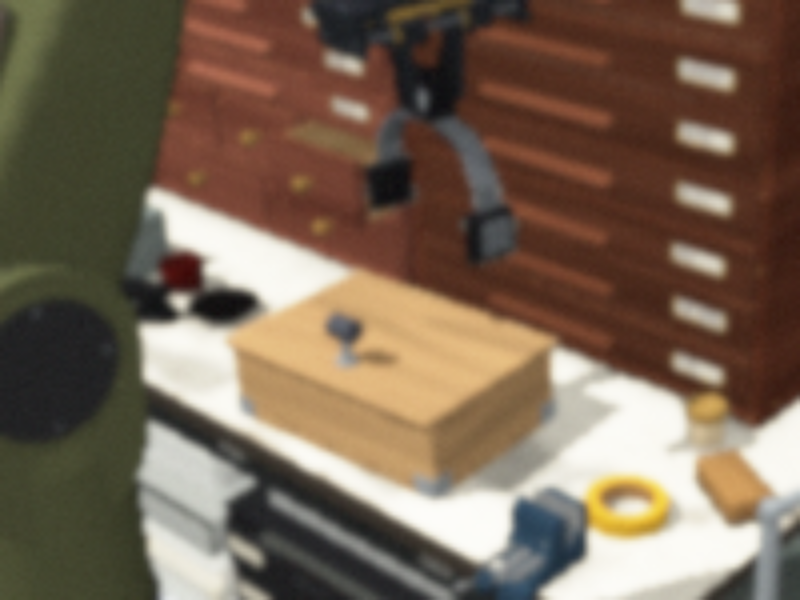

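Request:
apply_moves:
  deltas:
    - [2,0,-3,0,0,0,0]
    - [2,0,-3,0,0,0,0]
    - [2,0,-3,0,0,0,0]
    - [2,0,-3,0,0,0,0]
    - [2,0,-3,0,0,0,0]

```text
t: 5.97
eef_pos: [0.4707, -0.0424, 0.3418]
ee_rot: [-2.403, -2.023, -0.001]
force: [0.3, -0.1, -2.2]
width: 0.339
```

Request:
apply_moves:
  deltas:
    - [2,0,-3,0,0,0,0]
    - [2,0,-3,0,0,0,0]
    - [2,0,-3,0,0,0,0]
    - [2,0,-2,0,0,0,0]
    - [2,0,-1,0,0,0,0]

```text
t: 6.38
eef_pos: [0.4705, -0.1648, 0.3413]
ee_rot: [2.408, 2.017, -0.002]
force: [0.1, -0.3, -2.2]
width: 0.335
```

Run:
```python
from h import *
o,im,K,T=wcam();print(o["force"],o["eef_pos"],o["width"])
c=vision.camera("top");cv2.imwrite("pics/t6.png",cv2.resize(cv2.cvtColor(c["image"],cv2.COLOR_RGB2BGR)[130:250,240:400],None,fx=5,fy=5,interpolation=cv2.INTER_CUBIC))
c=vision.camera("scene");cv2.imwrite("pics/s6.png",cv2.resize(cv2.cvtColor(c["image"],cv2.COLOR_RGB2BGR)[150:300,240:440],None,fx=4,fy=4,interpolation=cv2.INTER_CUBIC))
K,T=c["intrinsics"],c["T"]
for p in [(.5791,-.3606,.16),(.3655,-.3227,.16)]: print(proj(K,T,p))
```

```text
[ 0.07921506 -0.2983224  -2.20616213] [ 0.47046581 -0.16477596  0.34134537] 0.334658828801229
[358.87951631 222.53923784]
[310.27857897 248.69565442]
```

View pics/t6.png

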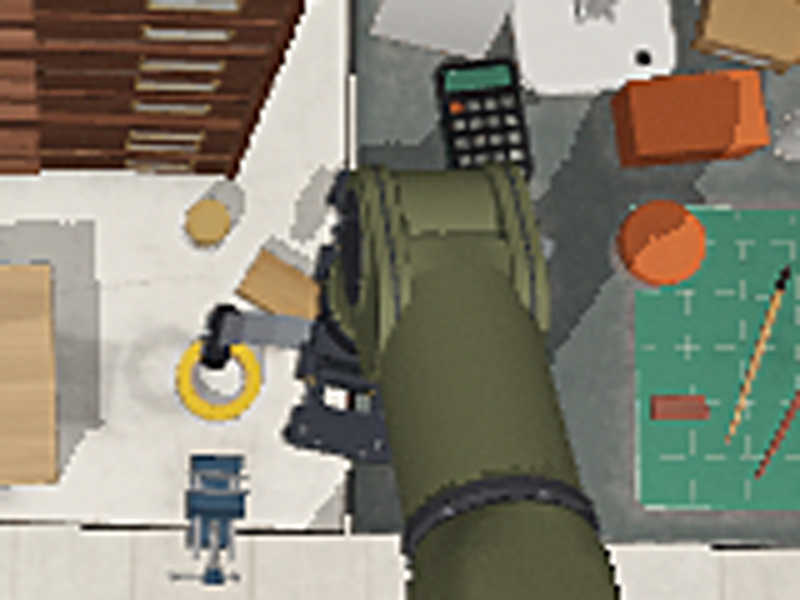

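View pics/s6.png

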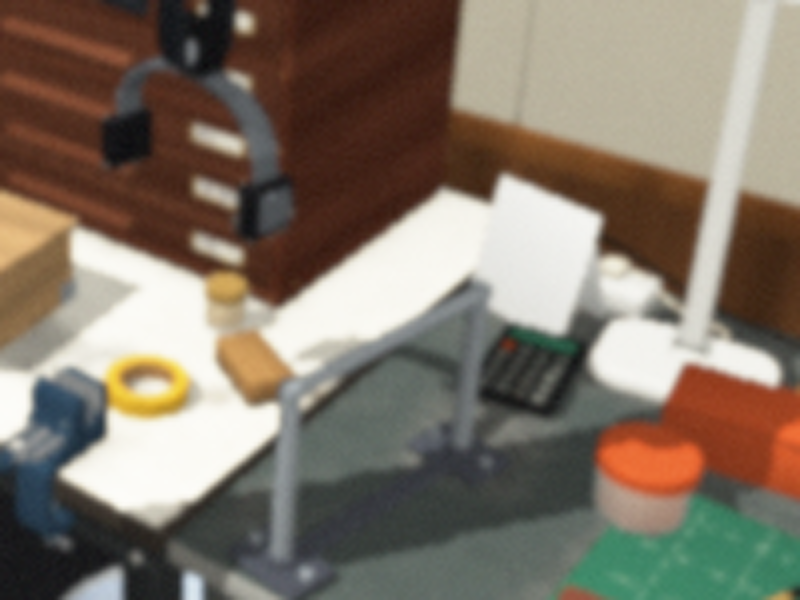

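Request:
apply_moves:
  deltas:
    - [2,0,-1.5,0,0,0,0]
    - [2,0,-3,0,0,0,0]
    - [2,0,-3.5,0,0,0,0]
    - [2,0,-3.5,0,0,0,0]
    - [2,0,-3,0,0,0,0]

```text
t: 6.95
eef_pos: [0.4718, -0.3063, 0.3417]
ee_rot: [2.401, 2.026, 0.001]
force: [-0.5, 0.9, -2.3]
width: 0.341
```

Request:
apply_moves:
  deltas:
    - [2,0.1,-2,0,0,0,0]
    - [2,0,-1,0,0,0,0]
    - [2,0,0,0,0,0,0]
    - [2,0,0,0,0,0,0]

```text
t: 7.28
eef_pos: [0.4728, -0.334, 0.3414]
ee_rot: [-2.4, -2.025, -0.003]
force: [-0.0, 0.6, -2.4]
width: 0.338
```

Run:
```python
from h import *
o,im,K,T=wcam();print(o["force"],o["eef_pos"],o["width"],o["ee_rot"])
cv2.imwrite("pics/w7.png",cv2.cvtColor(im,cv2.COLOR_RGB2BGR))
c=vision.camera("scene");cv2.imwrite("pics/s7.png",cv2.resize(cv2.cvtColor(c["image"],cv2.COLOR_RGB2BGR)[150:300,240:440],None,fx=4,fy=4,interpolation=cv2.INTER_CUBIC))
```

```text
[-0.04484592  0.60400761 -2.42093892] [ 0.47280147 -0.33400526  0.34141871] 0.3376136757627335 [-2.400188   -2.02478893 -0.00271269]
```

View pics/w7.png

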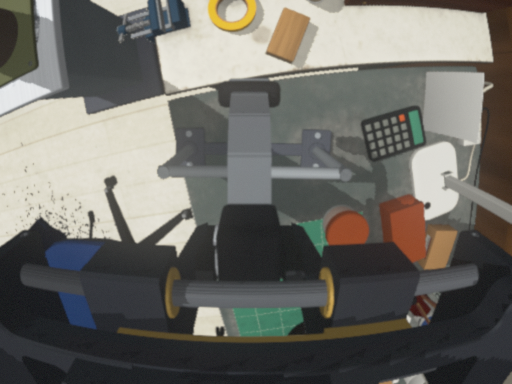

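View pics/s7.png

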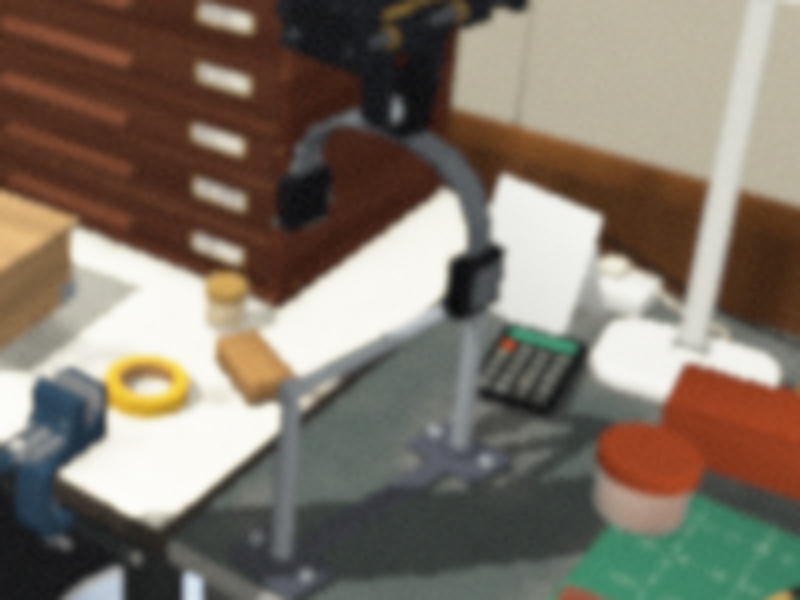

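Run:
```python
from h import *
o,im,K,T=wcam();print(o["eef_pos"])
for q in [(165,171),(345,175),(255,172)]: print(wcast(K,T,q,.163).round(4))
```

```text
[ 0.47286032 -0.33355566  0.34174469]
[ 0.3771 -0.322   0.163 ]
[ 0.5827 -0.3617  0.163 ]
[ 0.4791 -0.341   0.163 ]
```

Request:
apply_moves:
  deltas:
    - [2,0.3,-0.8,-1,0,0,-1]
    - [2,0,0,-2,0,0,0]
    - [2,0,0,-2.5,0,0,0]
    - [2,0,0,-2.5,0,0,0]
    - [2,0,0,-2,0,0,0]

```text
t: 7.85
eef_pos: [0.4745, -0.3442, 0.2392]
ee_rot: [-2.421, -2.0, 0.001]
force: [0.1, -0.0, -2.0]
width: 0.34
```

Request:
apply_moves:
  deltas:
    - [2,0,0,-1.5,0,0,0]
    - [2,0,0,-1.5,0,0,0]
    - [2,0,0,-1,0,0,0]
    - [2,0,0,0,0,0,0]
    - [2,0,0,0,0,0,0]

```text
t: 8.27
eef_pos: [0.475, -0.3445, 0.2011]
ee_rot: [-2.421, -2.001, 0.0]
force: [0.2, 0.2, -1.6]
width: 0.339
```

Run:
```python
from h import *
o,im,K,T=wcam();print(o["force"],o["eef_pos"],o["width"],o["ee_rot"])
cv2.imwrite("pics/w8.png",cv2.cvtColor(im,cv2.COLOR_RGB2BGR))
c=vision.camera("scene");cv2.imwrite("pics/s8.png",cv2.resize(cv2.cvtColor(c["image"],cv2.COLOR_RGB2BGR)[150:300,240:440],None,fx=4,fy=4,interpolation=cv2.INTER_CUBIC))
```

```text
[ 0.20522616  0.21319957 -1.55340528] [ 0.47504392 -0.34449218  0.20111257] 0.3393239278890319 [-2.42108376e+00 -2.00095944e+00  4.52493340e-05]
```

View pics/w8.png

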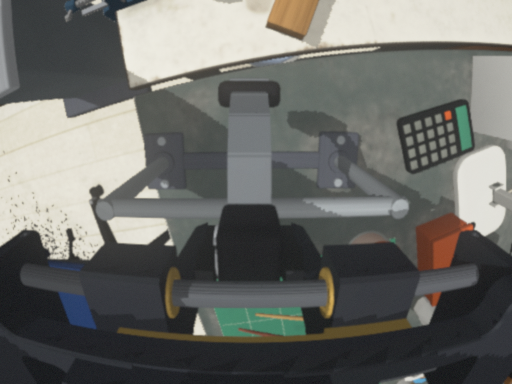

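View pics/s8.png

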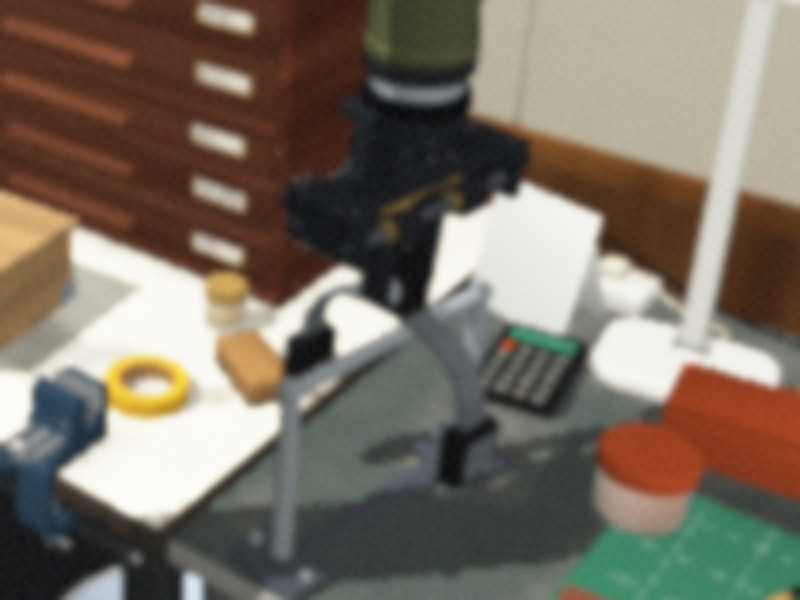

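Run:
```python
from h import *
o,im,K,T=wcam()
for q in [(105,209),(400,208),(252,208)]: print(wcast(K,T,q,.163).round(4))
```

```text
[ 0.374  -0.3231  0.163 ]
[ 0.5857 -0.3634  0.163 ]
[ 0.4791 -0.3412  0.163 ]
```

Request:
apply_moves:
  deltas:
    - [2,0,0,-0.8,0,0,0]
    - [2,0,0,-0.8,0,0,0]
    - [2,0,0,-0.3,0,0,0]
    - [2,0,0,0,0,0,0]
    - [2,0,0,0,0,0,0]

```text
t: 8.83
eef_pos: [0.4747, -0.3446, 0.182]
ee_rot: [-2.421, -2.001, 0.0]
force: [-0.5, -0.6, -1.9]
width: 0.338
```

Request:
apply_moves:
  deltas:
    - [2,0,0.3,-0.2,0,0,0]
    - [2,0,0,-0.2,0,0,0]
    - [2,0,0,-0.2,0,0,0]
    - [2,0,0,0,0,0,0]
    - [2,0,0,0,0,0,0]

```text
t: 9.25
eef_pos: [0.4754, -0.3411, 0.1787]
ee_rot: [2.42, 2.001, 0.0]
force: [-4.6, 3.0, 13.4]
width: 0.332
```

Request:
apply_moves:
  deltas:
    - [2,0,0,0.2,0,0,0]
    - [2,0,0,0,0,0,0]

```text
t: 9.42
eef_pos: [0.4754, -0.3418, 0.1791]
ee_rot: [2.42, 2.001, 0.001]
force: [0.3, -1.0, -2.1]
width: 0.338
```

Request:
apply_moves:
  deltas:
    - [3.6,0,0,-0.1,0,0,0]
    - [4.2,0,0,0,0,0,0]
    - [5,0,0,0,0,0,0]
    - [6,0,0,0,0,0,0]
    - [7,0,0,0,0,0,0]

```text
t: 9.83
eef_pos: [0.475, -0.3418, 0.1773]
ee_rot: [-2.422, -2.001, -0.0]
force: [0.1, -0.2, -0.7]
width: 0.679
```

Request:
apply_moves:
  deltas:
    - [7,0,0,0,0,0,0]
    - [7,0,0,0,0,0,0]
    - [7,0,0,0,0,0,0]

```text
t: 10.08
eef_pos: [0.475, -0.3417, 0.1774]
ee_rot: [2.422, 2.001, 0.0]
force: [0.2, 0.1, -0.4]
width: 0.793
```

Run:
```python
from h import *
o,im,K,T=wcam();print(o["force"],o["eef_pos"],o["width"],o["ee_rot"])
cv2.imwrite("pics/w9.png",cv2.cvtColor(im,cv2.COLOR_RGB2BGR))
c=vision.camera("scene");cv2.imwrite("pics/s9.png",cv2.resize(cv2.cvtColor(c["image"],cv2.COLOR_RGB2BGR)[150:300,240:440],None,fx=4,fy=4,interpolation=cv2.INTER_CUBIC))
```

```text
[ 0.19903228  0.08246701 -0.40683779] [ 0.47497186 -0.34171786  0.17743165] 0.7932152672164059 [2.42163447e+00 2.00123933e+00 1.22959146e-04]
```

View pics/w9.png

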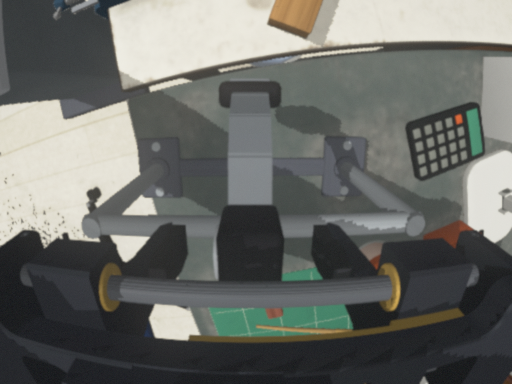

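View pics/s9.png

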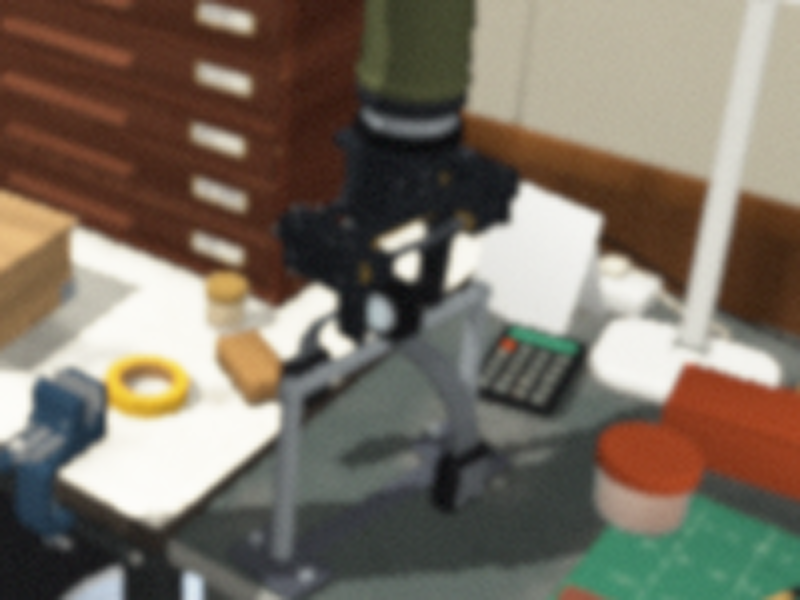

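Lamp hangs on the bar, fingers clear on both sides (block at u≈215-283, fingers at 187 and 315). Retract upward.

Request:
apply_moves:
  deltas:
    - [7,0,0,0.5,0,0,0]
    - [7,0,0,1,0,0,0]
    - [7,0,0,2,0,0,0]
    - [7,0,0,3,0,0,0]
    - [7,0,0,3,0,0,0]

```text
t: 10.6
eef_pos: [0.4746, -0.3413, 0.2739]
ee_rot: [-2.421, -2.001, -0.0]
force: [0.7, -0.5, 0.2]
width: 0.792
```

Request:
apply_moves:
  deltas:
    - [7,0,0,3,0,0,0]
    - [7,0,0,2,0,0,0]
    - [7,0,3,0,0,0,0]
    - [7,0,4,0,0,0,0]
    - [7,0,4,0,0,0,0]

```text
t: 11.02
eef_pos: [0.475, -0.2313, 0.3238]
ee_rot: [2.423, 1.996, 0.002]
force: [0.8, 0.2, 0.3]
width: 0.794
```

Run:
```python
from h import *
o,im,K,T=wcam();print(o["force"],o["eef_pos"],o["width"],o["joint_pos"].round(2))
c=vision.camera("scene");cv2.imwrite("pics/s10.png",cv2.resize(cv2.cvtColor(c["image"],cv2.COLOR_RGB2BGR)[150:300,240:440],None,fx=4,fy=4,interpolation=cv2.INTER_CUBIC))
```

```text
[0.81082857 0.24670323 0.25611171] [ 0.474952   -0.23125931  0.32379003] 0.7935385033011476 [ 0.71  0.49 -0.55  1.73  0.3   1.   -0.14]
```

View pics/s10.png

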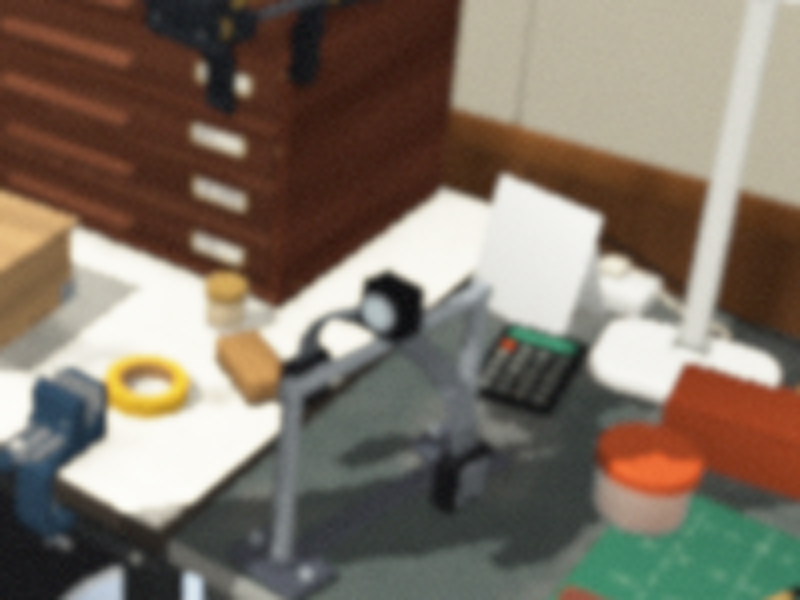

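Request:
apply_moves:
  deltas:
    - [7,0,3,0,0,0,7]
    - [7,0,3,0,0,0,7]
    - [7,0,3,0,0,0,7]
    - [7,0,3,0,0,0,7]
    - [7,0,3,0,0,0,7]

```text
t: 11.53
eef_pos: [0.475, -0.0808, 0.3234]
ee_rot: [1.7, 2.64, 0.0]
force: [0.2, 0.1, -0.3]
width: 0.797
```

Request:
apply_moves:
  deltas:
    - [7,-0.5,3,0,0,0,7]
    - [7,-0.5,3,0,0,0,7]
    - [7,-0.5,3,0,0,0,7]
    - [7,-0.5,3,0,0,0,7]
    - [7,-0.5,3,0,0,0,7]

```text
t: 11.95
eef_pos: [0.4499, 0.0693, 0.3234]
ee_rot: [0.827, 3.029, -0.0]
force: [0.5, 0.2, -0.3]
width: 0.794
```

Request:
apply_moves:
  deltas:
    - [7,-0.5,2,0,0,0,7]
    - [7,-0.5,2,0,0,0,7]
    - [7,0,1,0,0,0,7]
    - [7,0,0,0,0,0,7]
    - [7,0,0,0,0,0,6.5]

```text
t: 12.37
eef_pos: [0.4402, 0.119, 0.3234]
ee_rot: [-0.111, 3.138, -0.0]
force: [-0.6, -0.9, -1.5]
width: 0.796
```

Run:
```python
from h import *
o,im,K,T=wcam();print(o["force"],o["eef_pos"],o["joint_pos"].round(2))
np.savez("w11.npz",K=K,T=T)
M=R.from_rotvec(o["ee_rot"]).as_matrix();print(M.round(3))
cv2.imwrite("pics/w11.png",cv2.cvtColor(im,cv2.COLOR_RGB2BGR))
```

```text
[-0.5976276  -0.94352109 -1.50045963] [0.4401526  0.11899499 0.32338743] [ 0.34  0.52 -1.1   1.91  0.54  1.04  0.65]
[[-0.997 -0.071  0.001]
 [-0.071  0.997 -0.   ]
 [-0.001 -0.    -1.   ]]
```

View pics/w11.png

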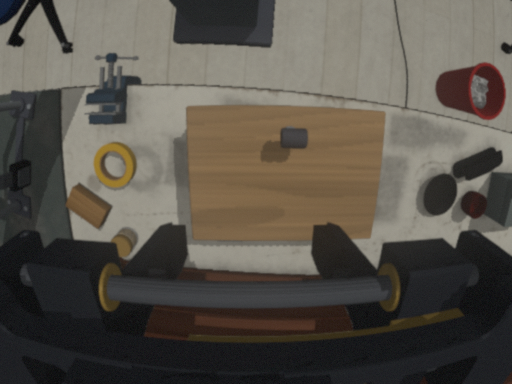

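Run:
```python
from h import *
d=np.load("w11.npz");K,T=d["K"],d["T"];print(T[:3,3])
a=cv2.imread("pics/w11.png")
cv2.imwrite("pics/z12.png",cv2.resize(cv2.convertScaleAbs(a[110:170,240:330],alpha=1.8),None,fx=8,fy=8,interpolation=cv2.INTER_CUBIC))
print("kc",wcast(K,T,(294,138.5),.13))
for q in [(187,107),(386,112),(373,238),(191,240)]: print(wcast(K,T,q,.09).round(4))
```

```text
[0.36487913 0.11414818 0.46900988]
kc [0.40839446 0.16896991 0.13      ]
[0.3819 0.0355 0.09  ]
[0.3638 0.2998 0.09  ]
[0.5508 0.316  0.09  ]
[0.5694 0.0439 0.09  ]
```

View pics/z12.png

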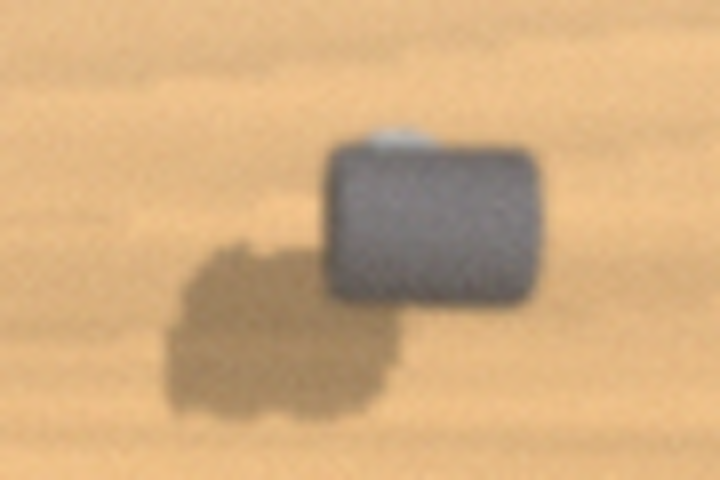

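Request:
apply_moves:
  deltas:
    - [7,-1.2,2,-1,0,0,0]
    - [7,-1.2,2,-3,0,0,0]
    - [7,-0.8,1,-3,0,0,0]
    - [7,0,0,-3,0,0,0]
    - [7,0,0,0,0,0,0]

```text
t: 12.83
eef_pos: [0.4059, 0.1665, 0.2194]
ee_rot: [0.099, -3.134, 0.007]
force: [-0.2, -1.4, 0.2]
width: 0.793
```

Request:
apply_moves:
  deltas:
    - [7,0,0,0,0,0,0]
    - [7,0,0,0,0,0,0]

```text
t: 13.0
eef_pos: [0.409, 0.1685, 0.2238]
ee_rot: [-0.096, 3.138, 0.001]
force: [-0.6, 1.2, 0.4]
width: 0.792
```

Run:
```python
from h import *
o,im,K,T=wcam();print(o["force"],o["eef_pos"],o["joint_pos"].round(2),o["ee_rot"])
np.savez("w13.npz",K=K,T=T)
cv2.imwrite("pics/w13.png",cv2.cvtColor(im,cv2.COLOR_RGB2BGR))
```

```text
[-0.60365375  1.22358252  0.43583872] [0.4090187  0.16851008 0.22383981] [ 0.1   0.63 -0.95  2.09  0.73  0.8   0.33] [-9.62976610e-02  3.13817537e+00  1.10986151e-03]
```

View pics/w13.png

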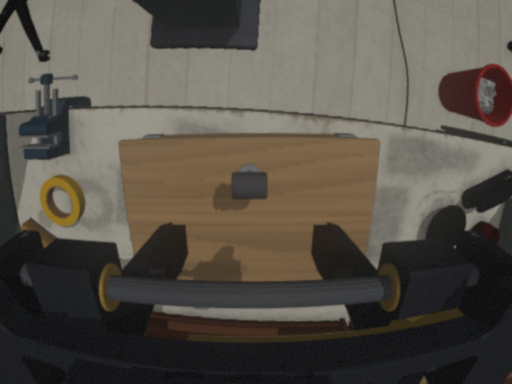

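Request:
apply_moves:
  deltas:
    - [7,0,0,-2,0,0,0]
    - [7,0,0,-3,0,0,0]
    - [7,0,0,-3,0,0,0]
    - [7,0,0,-1.5,0,0,0]
    - [7,0,0,0,0,0,0]

```text
t: 13.47
eef_pos: [0.4083, 0.1675, 0.1265]
ee_rot: [0.097, -3.139, 0.002]
force: [0.2, 0.1, 0.1]
width: 0.796
```

Request:
apply_moves:
  deltas:
    - [7,0,0,-1,0,0,0]
    - [7,0,0,-1,0,0,0]
    - [7,0,0,0,0,0,0]
    - [7,0,0,0,0,0,0]

```text
t: 13.8
eef_pos: [0.4091, 0.1686, 0.1088]
ee_rot: [-0.098, 3.138, 0.001]
force: [0.1, 0.5, -0.1]
width: 0.793
```

Run:
```python
from h import *
o,im,K,T=wcam();print(o["force"],o["eef_pos"],o["joint_pos"].round(2),o["ee_rot"])
cv2.imwrite("pics/w14.png",cv2.cvtColor(im,cv2.COLOR_RGB2BGR))
```

```text
[ 0.14946991  0.45806208 -0.11573394] [0.40913188 0.1685909  0.10879516] [-0.06  0.8  -0.71  2.2   1.09  0.55  0.01] [-9.76564374e-02  3.13772502e+00  1.44343415e-03]
```

View pics/w14.png

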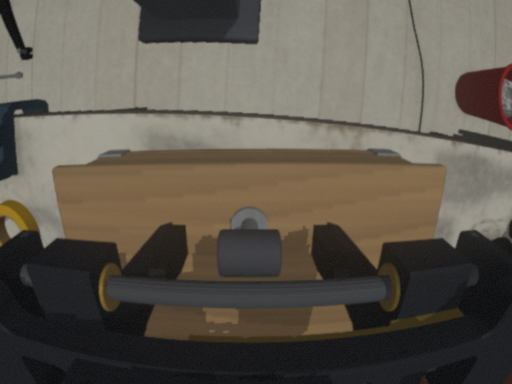

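Request:
apply_moves:
  deltas:
    - [2,0,0,0,0,0,0]
    - [2,0,0,0,0,0,0]
    - [2,0,0,0,0,0,0]
    - [2,0,0,0,0,0,0]
    - [2,0,0,0,0,0,0]
  force: 30

```text
t: 14.27
eef_pos: [0.408, 0.1683, 0.1076]
ee_rot: [-0.1, 3.14, 0.0]
force: [-0.7, 0.6, 0.1]
width: 0.439
```

Request:
apply_moves:
  deltas:
    - [2,0,0,0,0,0,0]
    - [2,0,0,0,0,0,0]
    - [2,0,0,0,0,0,0]
    - [2,0,0,0,0,0,0]

```text
t: 14.6
eef_pos: [0.4079, 0.1685, 0.1075]
ee_rot: [0.1, -3.14, -0.001]
force: [-0.9, 0.8, 0.0]
width: 0.338
```

Request:
apply_moves:
  deltas:
    - [2,0.22,0.01,0.65,0,0,0]
    - [2,0.24,0.02,0.64,0,0,0]
    - [2,0.27,0.02,0.63,0,0,0]
    - [2,0.3,0.02,0.62,0,0,0]
    - [2,0,0,0,0,0,0]
  force: 25

```text
t: 15.02
eef_pos: [0.4176, 0.1691, 0.1331]
ee_rot: [0.099, -3.139, -0.001]
force: [-2.9, 2.3, -3.9]
width: 0.337
```

Request:
apply_moves:
  deltas:
    - [2,0.33,0.02,0.6,0,0,0]
    - [2,0.35,0.02,0.59,0,0,0]
    - [2,0.38,0.03,0.57,0,0,0]
    - [2,0.4,0.03,0.56,0,0,0]
    - [2,0,0,0,0,0,0]

```text
t: 15.43
eef_pos: [0.4317, 0.17, 0.1562]
ee_rot: [0.1, -3.138, 0.0]
force: [-6.0, 0.8, -0.7]
width: 0.333
```

Run:
```python
from h import *
o,im,K,T=wcam();print(o["force"],o["moment"],o["eef_pos"],o["width"],o["ee_rot"])
c=vision.camera("scene");cv2.imwrite("pics/s15.png",cv2.resize(cv2.cvtColor(c["image"],cv2.COLOR_RGB2BGR)[120:270,120:320],None,fx=4,fy=4))
```

```text
[-6.04563986  0.77969482 -0.70284433] [0.42816604 1.12368263 0.04383068] [0.4316504  0.1700387  0.15624757] 0.33295951808318497 [ 1.00094217e-01 -3.13783123e+00  2.46562173e-05]
```

View pics/s15.png

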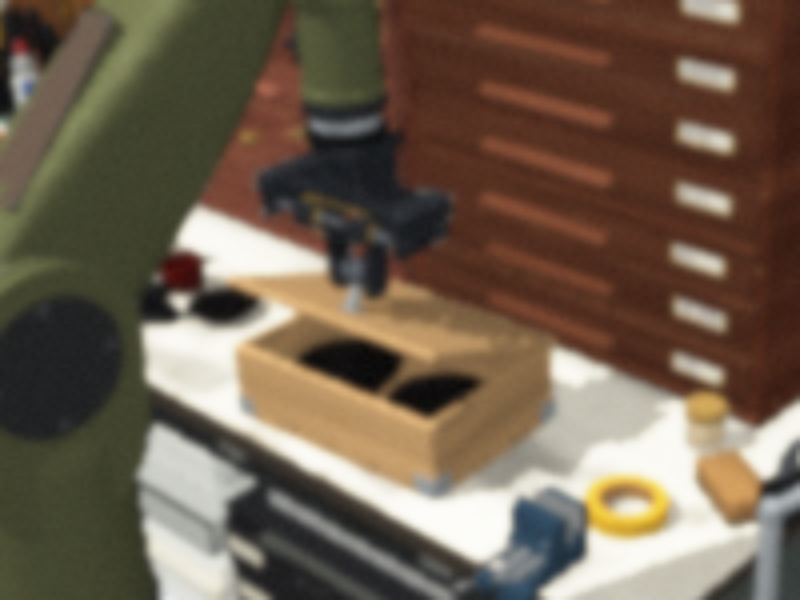

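Lid is at about 20°, roller gripped and bowls in view. Continue.

Request:
apply_moves:
  deltas:
    - [2,0.42,0.03,0.54,0,0,0]
    - [2,0.45,0.03,0.52,0,0,0]
    - [2,0.47,0.03,0.5,0,0,0]
    - [2,0.49,0.03,0.48,0,0,0]
    - [2,0,0,0,0,0,0]

```text
t: 15.95
eef_pos: [0.4502, 0.1713, 0.177]
ee_rot: [0.1, -3.138, 0.0]
force: [-5.9, 1.3, 1.0]
width: 0.337
```

Request:
apply_moves:
  deltas:
    - [2,0.51,0.04,0.46,0,0,0]
    - [2,0.53,0.04,0.43,0,0,0]
    - [2,0.55,0.04,0.41,0,0,0]
    - [2,0.56,0.04,0.38,0,0,0]
    - [2,0,0,0,0,0,0]

```text
t: 16.37
eef_pos: [0.472, 0.1727, 0.1939]
ee_rot: [0.099, -3.138, 0.001]
force: [-7.0, 0.2, 4.1]
width: 0.341
```

Request:
apply_moves:
  deltas:
    - [2,0.58,0.04,0.36,0,0,0]
    - [2,0.6,0.04,0.33,0,0,0]
    - [2,0.61,0.04,0.31,0,0,0]
    - [2,0.62,0.04,0.28,0,0,0]
    - [2,0,0,0,0,0,0]

```text
t: 16.78
eef_pos: [0.4969, 0.1744, 0.2069]
ee_rot: [0.099, -3.14, 0.001]
force: [-6.0, -0.1, 3.4]
width: 0.337
```

Run:
```python
from h import *
o,im,K,T=wcam();print(o["force"],o["moment"],o["eef_pos"],o["width"],o["ee_rot"])
cv2.imwrite("pics/w16.png",cv2.cvtColor(im,cv2.COLOR_RGB2BGR))
c=vision.camera("scene");cv2.imwrite("pics/s16.png",cv2.resize(cv2.cvtColor(c["image"],cv2.COLOR_RGB2BGR)[120:315,140:400],None,fx=3,fy=3,interpolation=cv2.INTER_CUBIC))
```

```text
[-5.95513666 -0.11669409  3.42644852] [0.09785417 1.10386695 0.06223714] [0.49694267 0.17437162 0.20690494] 0.3367146589766808 [ 9.86313989e-02 -3.13967239e+00  7.29731861e-04]
```

View pics/s16.png

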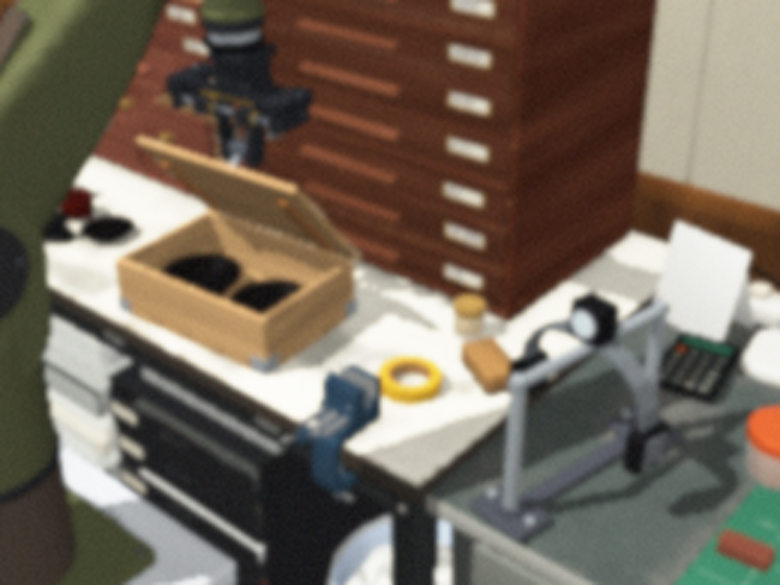

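View pics/w16.png

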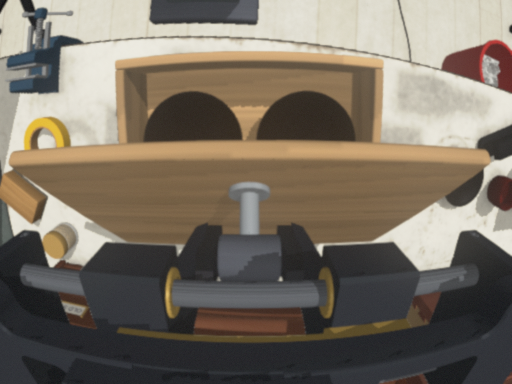

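Request:
apply_moves:
  deltas:
    - [2,0,0,0,0,0,0]
    - [2,0,0,0,0,0,0]
    - [2,0,0,0,0,0,0]

```text
t: 17.13
eef_pos: [0.496, 0.1743, 0.2065]
ee_rot: [0.1, -3.139, 0.001]
force: [-4.3, -0.4, 4.6]
width: 0.338
```

Run:
```python
from h import *
o,im,K,T=wcam();print(o["t"],o["force"],o["eef_pos"],o["width"],abs(o["joint_vel"]).max())
c=vision.camera("scene");K,T=c["intrinsics"],c["T"]
cv2.imwrite("pics/s17.png",cv2.resize(cv2.cvtColor(c["image"],cv2.COLOR_RGB2BGR)[150:250,160:290],None,fx=6,fy=6,interpolation=cv2.INTER_CUBIC))
f=np.array([.9977,.068,0]);l=np.array([-.068,.9977,0]);H=np.array([.4084,.169,.08])+.15*f
for a in (40,45,50,55,60):
    A=np.radians(a)
    out=[]
    for x,z,y in [(-.188,.01,-.134),(-.188,.01,.134),(-.188,0,-.134)]:
        p=H+f*(x*np.cos(A)+z*np.sin(A))+l*y+np.array([0,0,-x*np.sin(A)+z*np.cos(A)])
        out+=list(((proj(K,T,p)-[160,150])*6).round(0))
    print(a,out)
```

```text
17.1333 [-4.27285343 -0.41300591  4.58485415] [0.49602775 0.17429961 0.20650303] 0.3383711142698252 0.0016629278245845684
40 [np.float64(444.0), np.float64(237.0), np.float64(126.0), np.float64(130.0), np.float64(438.0), np.float64(253.0)]
45 [np.float64(456.0), np.float64(212.0), np.float64(138.0), np.float64(108.0), np.float64(449.0), np.float64(227.0)]
50 [np.float64(470.0), np.float64(188.0), np.float64(151.0), np.float64(87.0), np.float64(462.0), np.float64(203.0)]
55 [np.float64(484.0), np.float64(165.0), np.float64(165.0), np.float64(67.0), np.float64(475.0), np.float64(179.0)]
60 [np.float64(499.0), np.float64(144.0), np.float64(180.0), np.float64(48.0), np.float64(490.0), np.float64(157.0)]
```

View pics/s17.png

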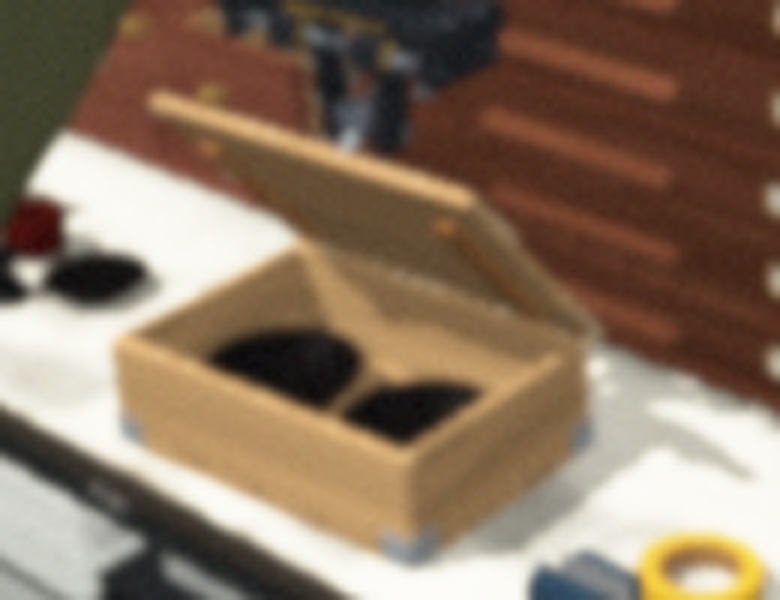

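```bash
python3 -c "
from cell import order; print(order.hand_in())"
```

```text
the job is handed in; nothing more can be done
None
```

I hung the head lamp over the rail's bar and let go of it. Then I lifted the lid by its knob and handed in at about 17 s, with the fingers still holding the lid open.

- **Lid:** its front corners in the last scene picture are within about 8 pixels (6x enlarged) of where a 50° lid should appear, so it is at 49–50°. The arm is at rest (joint speeds below 0.002 rad/s). The fingers hold the knob at about 30 mm opening with 25 N grip.
- **Lamp:** the last full scene picture, taken with the lid up, shows it hanging upright between the posts, with the robot nowhere near it.
- **Other things:** I saw no displaced objects in any picture, but I did not measure their positions again.

No check failed. The bar's middle read about 8 mm differently along the bar in two views, which is harmless against the 97 mm free either side. Lowering the lamp pressed the bar with about 13 N for a moment before I released it.

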